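# Fetch the weighing jar from behind the reagent bottles

### The job

Move the round bottle and the square bottle out of the grey caddy into the white spill tray, then lift the low jar from behind them onto the middle of the balance pan. After that put each bottle back upright on the very pad it came from, in the middle of that pad. Keep everything upright and do not disturb the vial and the small tub that stay in the caddy.

Things in the scene. Friction and masses are not known exactly. Their poses are not given: they have to be found in the camera images.
- round_bottle: white plastic bottle, round body 54 mm across, 78 mm high, then a shoulder and neck 28 mm across from 92 to 102 mm; grey ribbed screw cap 34 mm across from 102 to 130 mm (total height 130 mm); about 0.22 kg. Origin: centre of its underside, z up. Starts on one of the two pads, its centre within 4 mm of the pad's
- square_bottle: white plastic bottle, square body 50 x 50 mm, 76 mm high, then a neck 28 mm across up to 90 mm; grey ribbed screw cap 34 mm across from 90 to 118 mm (total height 118 mm); about 0.20 kg. Origin: centre of its underside, z up. Starts on the other pad, its centre within 4 mm of the pad's
- jar: low round glass jar with a white lid, 54 mm across (lid 56 mm), 44 mm high (lid from 26 to 44 mm), about 0.12 kg. Origin: centre of its underside, z up. Starts on the caddy floor close behind (caddy +x side of) the two bottles
- caddy: grey open tray fixed to the bench, 200 mm (its x) by 260 mm (its y), walls 22 mm high and 5 mm thick, floor 5 mm thick. Origin: centre of its underside; +x points away from the robot to its back, z up
- pad_left: round black rubber pad, 68 mm across, 3 mm thick, fixed on the caddy floor near its front, at caddy +y; a bottle stands on it at the start. Origin: centre of its underside, on the caddy floor; its top is 8 mm above the bench
- pad_right: the same pad at caddy -y, 84 mm from the other one
- spill_tray: white low tray fixed to the bench to the left or right of the caddy, 210 mm (its x) by 150 mm (its y), walls 18 mm high and 5 mm thick, floor 5 mm thick, empty: room for both bottles side by side along its x. Origin: centre of its underside, z up
- pan (a point): centre of the top face of the balance's round steel pan, 120 mm across, 45 mm above the bench; the pan is rigid. The balance is a white box 200 x 160 mm, 38 mm high, fixed on the other side of the caddy from the spill tray
- vial: small amber vial with black cap, 26 mm across, 54 mm high, standing on the caddy floor beside the jar, about 0.10 m to one side. Stays where it is. Origin: centre of its underside, z up
- tub: small white tub with lid, 34 mm across, 36 mm high, on the caddy floor beside the jar, about 0.10 m to the other side. Stays where it is. Origin: centre of its underside, z up
Things that resemble listed ones, but are neither listed nor needed, are in the scene too. What is shaped like the square_bottle but blue is not meant. Leave any blue look-alike of the jar alone.

How it is judged:
By the outcome, as a careful person would: the job done as asked, in the order asked, and still so for the second after the job is handed in, with the robot touching nothing.
It also fails if it takes over 144 s, if anything falls off the work surface, if the arm or the gripper's body presses on something with over 40 N, if the wrist force passes 120 N, or if a joint passes its speed limit or range.

### The arm

A 6-joint arm with a two-finger parallel gripper is mounted at the origin on the work surface. World frame = base frame: x ahead of the robot, y to its left, z up, the work surface at z = 0. Lengths are in m, angles in degrees, forces in N, time in s.
With the tool pointing down it reaches from about 0.325 to 0.85 m from the base axis. Payload 15.5 kg.
Tool frame: the origin (TCP) lies between the finger pads; the fingertips stand 19 mm ahead of it and the grasp point (between the pads) is the TCP; z points along the fingers, y is the line along which they close (so a half turn about z gives the same grasp; the last joint's range is limited). The gripper opens to 91 mm and grips with 3 to 60 N. Pads are 32 mm wide; open, the fingers measure 118 mm over their backs; the gripper's body (76 mm by 178 mm) begins 60 mm behind the grasp point.
Start: joints at [69.242, 28.281, 77.091, -0, 74.628, -5.472], TCP at [0.165, 0.603, 0.233] pointing down, gripper open.
Joint ranges: [-166.48, 166.48], [-47.26, 123.95], [12.59, 153.08], [-70.14, 250.14], [6.76, 159.57], [-176.63, 176.63]. Speed limits (degrees/s): [108.29, 108.29, 147.25, 172.46, 172.46, 172.46].

### API

Orientations are given as [roll, pitch, yaw] about the fixed x, y, z axes, in that order (R = Rz(yaw) Ry(pitch) Rx(roll)).
In Python, from cell import arm gives the robot as it stands.
- The arm moves only by the tool drive_tool, never from a script. Its argument "moves" is a list of rows, each a list of 3 entries, a list of its own where there are three numbers: the closure, from -1 (fully open) to 1 (shut), so that 0 is half open, then the shift along the tool's x, y, z each as a share of 300 mm, from -1 to 1, then the turn about the tool's z as a share of 1.5 rad, from -1 to 1. A call has 1 to 8 rows; each row shifts and turns the commanded pose from where the row before left it, along the tool's axes as they then stand; what a row does not reach is not made up. A row lasts 1/12 s, in which the tool goes at most 41.7 mm and 7.16 degrees, less where a joint would pass 70% of its speed; a pose out of reach is approached as far as the arm can. A call with a number of a shift or a turn outside -1 to 1 is refused whole. A call with a gripper value outside its range is refused whole. The fingers move at their own pace and stop on an object; "squeeze" is the grip in N (left out, the last holds). Time passes only in rows, so rows that do not move let the fingers close. It gives the time, the measured TCP pose, the force, the opening and the grip force at its end, in the units of the state.
- arm.read_state(): the state, without advancing time (a new reading comes with each control period).
- arm.grab_frame(name): name is "scene" or "top" or "wrist"; returns the picture (420x560x3 uint8, red, green, blue); there is no depth.
- arm.get_calibration(name): a dict with "fov_y" (degrees; the focal length in pixels is half the picture's height over the tangent of half this angle, whatever the lens; pixels are square), "cx", "cy" (the principal point, pixels), "dist_coeffs" ([k1, k2, p1, p2, k3] as OpenCV has them; the pictures are not rectified), "rvec" (rotation vector, rad) and "tvec" (3), from world to camera coordinates, as OpenCV has them. Camera axes: x right, y down, z forward; pixel columns grow to the right and rows downward; lengths in m; the calibration is good to about 2 mm. A picture is of the moment at which its call begins: read the wrist's pose just before it. get_calibration takes no time and is no camera call; for the wrist camera it gives the pose at the moment of the call.
- arm.close_job(): hands the job in; it is judged then, once.
The state is a dict: "t": time; "joint_positions": joint angles; "qd": joint speeds; "joint_torque": joint torques, N m; "eef_pos": TCP position; "tool_rot": TCP orientation; "ft_force": force on the tool from outside, world axes, zero at the start; "torque": the same for the moment, N m; "grip_width": finger opening in m; "finger_force": force on a finger pad.
Only numpy, scipy, OpenCV 4.12 (cv2) and the standard library are available. Lean on these libraries where they do the work, as an engineer would, in place of code of your own. Each camera call takes 0.05 s, during which the arm holds its last target. There are 200 camera calls.

## Working session

There is one attempt and no reset: what is moved stays moved. The work goes in short steps, Python scripts to look and compute and a tool call to move; the robot and the scene stay as the last step left them, time stands still between calls to the robot, and variables do not carry over. Pictures are saved under pics/ and viewed, at most 14 in all, crops included, and the job is handed in when it is done.

Besides the shell and the picture viewer there is one more tool, called after "Call:" as a command line: name --argument value ..., lists and objects as JSON in quotes. drive_tool: Moves the arm, as the interface text tells. Its arguments: {"type":"object","properties":{"moves":{"type":"array","items":{"type":"array"}},"squeeze":{"type":"number"}},"required":["moves"]}

```bash
ls; mkdir -p pics
python3 - <<'E'
from cell import arm
import cv2
s=arm.read_state()
print({k:(v if not hasattr(v,'__len__') else [round(float(x),4) for x in v]) for k,v in s.items()})
for n in("scene","top"):
    cv2.imwrite(f"pics/{n}0.png",arm.grab_frame(n)[:,:,::-1]); print(n,arm.get_calibration(n))
print(arm.get_calibration("wrist"))
E
```

```text
pics
{'t': 0.0, 'joint_positions': [69.2415, 28.3148, 77.1285, 0.0024, 74.63, -5.4724], 'qd': [-0.0392, 0.0039, 0.1246, -0.1156, 0.067, 0.0328], 'joint_torque': [-0.0014, -87.8825, -38.1866, 0.0705, 0.0534, -0.0001], 'eef_pos': [0.1646, 0.6025, 0.2323], 'tool_rot': [-179.9273, -0.0093, 164.7132], 'ft_force': [-0.2365, 1.0417, 0.747], 'torque': [0.0187, -0.0209, 0.0239], 'finger_force': 0.0, 'grip_width': 0.09135145276463257}
scene {'fov_y': 51.41775992613269, 'cx': 278.62966243222667, 'cy': 207.79579263523223, 'dist_coeffs': array([-0.03791056,  0.        ,  0.        ,  0.        ,  0.        ]), 'rvec': array([ 1.3905734 ,  2.0451133 , -0.97218661]), 'tvec': array([ 0.20145071, -0.28047924,  1.23724022])}
top {'fov_y': 44.90073743688367, 'cx': 276.63715334183865, 'cy': 209.906816621265, 'dist_coeffs': array([-0.09767963,  0.        ,  0.        ,  0.        ,  0.        ]), 'rvec': array([ 2.12574017, -2.12614763,  0.21773453]), 'tvec': array([0.00381578, 0.53536205, 1.04154875])}
{'fov_y': 65.76979479597807, 'cx': 275.59983545373365, 'cy': 209.77675393238098, 'dist_coeffs': array([0.02642686, 0.        , 0.        , 0.        , 0.        ]), 'rvec': array([-2.31634939, -1.76714363, -0.24296573]), 'tvec': array([-0.62457008, -0.02961367,  0.39142721])}
```

View pics/top0.png

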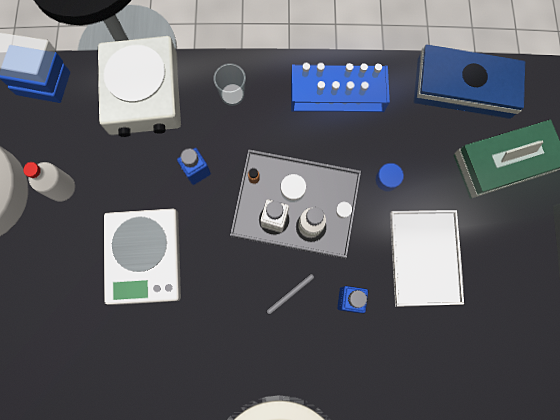

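View pics/scene0.png

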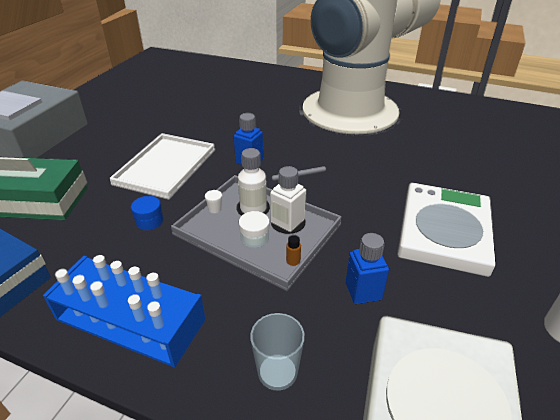

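The top view has x up and y left. The square bottle is at about (275,210) and the round one at (314,215), in the caddy. The jar is at (293,187), the vial at (253,175) and the tub at (344,210). The spill tray is at (427,258) and the steel pan at (139,244). The blue look-alikes at (192,165), (355,299) and (390,176) are to be left alone.

```bash
cat > h.py <<'E'
import numpy as np, cv2
from scipy.spatial.transform import Rotation as Ro
from cell import arm
def K(c):
    f=210/np.tan(np.radians(c["fov_y"])/2); return np.array([[f,0,c["cx"]],[0,f,c["cy"]],[0,0,1.]])
def cast(c,px,z):
    px=np.asarray(px,float).reshape(-1,1,2)
    u=cv2.undistortPoints(px,K(c),c["dist_coeffs"])[:,0]
    R=cv2.Rodrigues(c["rvec"])[0]; o=-R.T@c["tvec"]
    d=np.c_[u,np.ones(len(u))]@R
    return o+d*((z-o[2])/d[:,2])[:,None]
def proj(c,P):
    return cv2.projectPoints(np.asarray(P,float).reshape(-1,3),c["rvec"],c["tvec"],K(c),c["dist_coeffs"])[0][:,0]
def go(target,yaw=None):
    """print shift in tool axes (share of 300 mm) and turn (share of 1.5 rad) to reach target"""
    s=arm.read_state(); R=Ro.from_euler("xyz",s["tool_rot"],degrees=True)
    d=R.inv().apply(np.array(target)-s["eef_pos"])
    t=0 if yaw is None else -(((yaw-s["tool_rot"][2]+90)%180)-90)
    print("at",np.round(s["eef_pos"],4),"rot",np.round(s["tool_rot"],2),"shift",np.round(d/.3,3),"mm",np.round(d*1e3,1),"turn",round(np.radians(t)/1.5,3),"=deg",round(t,1))
def blobs(mask,amin=30):
    n,l,st,ce=cv2.connectedComponentsWithStats(mask.astype(np.uint8)); 
    return [(st[i,:5].tolist(),ce[i].round(1).tolist(),(l==i).astype(np.uint8)) for i in range(1,n) if st[i,4]>=amin]
E
python3 - <<'E'
from h import *
c=arm.get_calibration("top"); im=cv2.imread("pics/top0.png").astype(int)
R=cv2.Rodrigues(c["rvec"])[0]; print("cam",-R.T@c["tvec"])
sat=im.max(2)-im.min(2); v=im.mean(2)
def rect(m,roi,z,name,close=1):
    k=np.zeros(v.shape,bool);x0,y0,x1,y1=roi;k[y0:y1,x0:x1]=1
    m=(m&k).astype(np.uint8)
    ct=max(cv2.findContours(m,cv2.RETR_EXTERNAL,cv2.CHAIN_APPROX_NONE)[0],key=cv2.contourArea)
    r=cv2.boxPoints(cv2.minAreaRect(ct)); p=cast(c,r,z)
    L=[np.linalg.norm(p[i]-p[(i+1)%4]) for i in range(4)]
    print(name,"c",p.mean(0).round(4),"sides",np.round(L,3),"yaw",[round(float(np.degrees(np.arctan2(*(p[(i+1)%4]-p[i])[[1,0]]))),1) for i in (0,1)])
rect((v>110)&(sat<40),(380,200,480,315),.018,"tray")
rect((v>55),(222,140,372,265),.022,"caddy")
rect((v>150)&(sat<30),(280,170,306,202),.049,"jar")
rect((v>150)&(sat<30),(334,198,355,220),.041,"tub")
rect((v>60)&(v<165)&(sat<30),(108,214,172,275),.045,"pan")
for n,z,p in(("sq cap",.126,(275,208)),("rnd cap",.138,(314,214)),("vial",.059,(253,174))): print(n,cast(c,p,z).round(4))
E
```

```text
cam [0.32666168 0.01687089 1.1244814 ]
tray c [ 0.4368 -0.328   0.018 ] sides [0.159 0.216 0.154 0.214] yaw [-86.5, 179.8]
caddy c [ 0.5625 -0.0414  0.022 ] sides [0.34  0.283 0.324 0.281] yaw [-89.8, 177.8]
jar c [ 0.5903 -0.031   0.049 ] sides [0.055 0.07  0.054 0.069] yaw [-89.9, 179.3]
tub c [ 0.5408 -0.1411  0.041 ] sides [0.04  0.047 0.039 0.047] yaw [-89.9, 178.3]
pan c [0.4624 0.2999 0.045 ] sides [0.116 0.118 0.115 0.116] yaw [-6.3, -99.3]
sq cap [[0.5248 0.0079 0.126 ]]
rnd cap [[ 0.5104 -0.0691  0.138 ]]
vial [[0.6131 0.0549 0.059 ]]
```

Call:
drive_tool --moves '[[-1, [0, 0, -0.05], 0.083], [-1, [0, 0, -0.05], 0.083], [-1, [0, 0, -0.05], 0.083], [-1, [0, 0, -0.05], 0.083], [-1, [0, 0, -0.05], 0.083], [-1, [0, 0, -0.05], 0.083], [-1, [0, 0, -0.05], 0.083], [-1, [0, 0, -0.05], 0.083]]'

```text
t: 0.77
eef_pos: [0.1647, 0.6027, 0.3533]
tool_rot: [-180.0, 0.0, 107.3]
ft_force: [0.9, 0.5, -0.2]
grip_width: 0.0914
finger_force: 0.0
```

Call:
drive_tool --moves '[[-1, [0, 0, 0], 0.083], [-1, [0, 0, 0], 0.083], [-1, [0, 0, 0], 0.083], [-1, [0, 0, 0], 0.083], [-1, [0, 0, 0], 0]]'

```text
t: 1.18
eef_pos: [0.1647, 0.6027, 0.3526]
tool_rot: [-180.0, 0.0, 78.7]
ft_force: [0.4, 0.2, -0.4]
grip_width: 0.0911
finger_force: 0.0
```

Run:
```python
from h import *
c=arm.get_calibration("top")
p=cast(c,[(249,151),(361,172),(347,257),(231,236)],.022); print(p.round(4),p.mean(0).round(4))
e=p[0]-p[1]; print(np.degrees(np.arctan2(-e[0],e[1])))
go((.52,-.03,.35),79.4)
c=arm.get_calibration("wrist"); R=cv2.Rodrigues(c["rvec"])[0]; o=-R.T@c["tvec"]; s=arm.read_state()
T=Ro.from_euler("xyz",s["tool_rot"],degrees=True).as_matrix()
print("cam in tool",T.T@(o-s["eef_pos"]),"axis",T.T@R[2],"xaxis",T.T@R[0])
```

```text
[[ 0.6769  0.0657  0.022 ]
 [ 0.6284 -0.187   0.022 ]
 [ 0.4367 -0.1499  0.022 ]
 [ 0.4828  0.1033  0.022 ]] [ 0.5562 -0.042   0.022 ]
-10.863554295045134
at [0.1647 0.6027 0.3526] rot [-1.7999e+02  4.0000e-02  7.8720e+01] shift [-1.837  1.574  0.01 ] mm [-551.   472.2    2.9] turn -0.008 =deg -0.7
cam in tool [ 0.07643421 -0.00061712 -0.15203791] axis [-2.70019385e-01  2.05456756e-04  9.62854864e-01] xaxis [-6.37768637e-04  9.99999720e-01 -3.92236262e-04]
```

Call:
drive_tool --moves '[[-1, [-0.102, 0.087, 0], 0], [-1, [-0.102, 0.087, 0], 0], [-1, [-0.102, 0.087, 0], 0], [-1, [-0.102, 0.087, 0], 0], [-1, [-0.102, 0.087, 0], 0], [-1, [-0.102, 0.087, 0], 0], [-1, [-0.102, 0.087, 0], 0], [-1, [-0.102, 0.087, 0], 0]]'

```text
t: 1.85
eef_pos: [0.3239, 0.3213, 0.3529]
tool_rot: [180.0, 0.0, 79.4]
ft_force: [1.5, 0.2, -0.2]
grip_width: 0.0912
finger_force: 0.0
```

Call:
drive_tool --moves '[[-1, [-0.102, 0.087, 0], 0], [-1, [-0.102, 0.087, 0], 0], [-1, [-0.102, 0.087, 0], 0], [-1, [-0.102, 0.087, 0], 0], [-1, [-0.102, 0.087, 0], 0], [-1, [-0.102, 0.087, 0], 0], [-1, [-0.102, 0.087, 0], 0], [-1, [-0.102, 0.087, 0], 0]]'

```text
t: 2.52
eef_pos: [0.4828, 0.0412, 0.3529]
tool_rot: [-180.0, -0.0, 79.4]
ft_force: [0.4, 1.0, 0.6]
grip_width: 0.0911
finger_force: 0.0
```

Call:
drive_tool --moves '[[-1, [-0.102, 0.087, 0], 0], [-1, [-0.102, 0.087, 0], 0], [-1, [0, 0, 0], 0], [-1, [0, 0, 0], 0]]'

```text
t: 2.85
eef_pos: [0.5226, -0.0284, 0.3523]
tool_rot: [-179.9, 0.0, 79.2]
ft_force: [-0.6, -0.2, 0.6]
grip_width: 0.0909
finger_force: 0.0
```

Run:
```python
from h import *
import pickle
c=arm.get_calibration("wrist"); im=arm.grab_frame("wrist")[:,:,::-1]; cv2.imwrite("pics/w1.png",im); pickle.dump(c,open("w1.pkl","wb"))
go((.5236,.0079,.2),79.2)
```

```text
at [ 0.522  -0.0271  0.3525] rot [-1.7994e+02 -1.0000e-02  7.9230e+01] shift [ 0.116 -0.016  0.508] mm [ 34.7  -4.8 152.5] turn 0.0 =deg 0.0
```

View pics/w1.png

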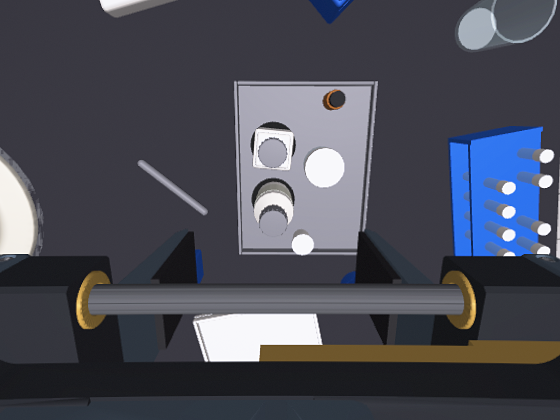

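The wrist view shows the square bottle's cap at about (272,153), the round one's at (273,221), the jar lid at (324,168), the vial at (336,99) and the tub at (302,243). Both pads show dark behind the bottles.

Run:
```python
from h import *
import pickle
c=pickle.load(open("w1.pkl","rb")); g=cv2.cvtColor(cv2.imread("pics/w1.png"),cv2.COLOR_BGR2GRAY)
for n,(x,y),r,z in(("sq",(272,153),(12,19),.126),("rnd",(273,221),(12,19),.138),("jar",(324,168),(16,24),.049),("tub",(302,243),(8,14),.041),("vial",(336,99),(6,11),.059)):
    k=cv2.resize(g[y-32:y+32,x-32:x+32],None,fx=4,fy=4,interpolation=cv2.INTER_CUBIC)
    h=cv2.HoughCircles(k,cv2.HOUGH_GRADIENT,1.5,40,param1=80,param2=15,minRadius=r[0]*4,maxRadius=r[1]*4)
    if h is None: print(n,None); continue
    for a in h[0][:2]:
        p=a[:2]/4+[x-32,y-32]; P=cast(c,p,z)[0]; Q=cast(c,p+[a[2]/4,0],z)[0]
        print(n,p.round(1),"r px",a[2]/4,P.round(4),"diam",round(2*np.linalg.norm(P-Q),4))
```

```text
sq [272.1 153.4] r px 14.25 [0.525  0.0096 0.126 ] diam 0.0329
sq [274.7 140.7] r px 18.7875 [0.5306 0.0232 0.126 ] diam 0.0428
rnd [273.4 224.4] r px 13.8375 [ 0.511  -0.0713  0.138 ] diam 0.0328
rnd [271.9 208.3] r px 18.375 [ 0.513  -0.0515  0.138 ] diam 0.043
jar [323.7 166.9] r px 20.425 [ 0.5901 -0.03    0.049 ] diam 0.0572
jar [315.4 152.7] r px 20.8375 [ 0.5818 -0.0083  0.049 ] diam 0.0577
tub [302.8 244.6] r px 10.8875 [ 0.5421 -0.1428  0.041 ] diam 0.0332
tub [276.6 220.9] r px 9.0875 [ 0.5099 -0.0981  0.041 ] diam 0.0272
vial [336.8  98.7] r px 8.7 [0.6186 0.0559 0.059 ] diam 0.0225
vial [321.4  94.2] r px 9.9375 [0.5999 0.0651 0.059 ] diam 0.0256
```

Call:
drive_tool --moves '[[-1, [0.12, -0.013, 0.05], 0], [-1, [0, 0, 0.13], 0], [-1, [0, 0, 0.13], 0], [-1, [0, 0, 0.13], 0], [-1, [0, 0, 0.13], 0], [-1, [0, 0, 0.12], 0], [-1, [0, 0, 0.08], 0], [-1, [0, 0, 0.03], 0]]'

```text
t: 3.57
eef_pos: [0.5226, 0.0108, 0.1101]
tool_rot: [-179.7, 0.0, 79.3]
ft_force: [-1.5, 0.5, -0.0]
grip_width: 0.0912
finger_force: 0.0
```

Call:
drive_tool --moves '[[-1, [0, 0, 0], 0], [0.3, [0, 0, 0], 0], [0.3, [0, 0, 0], 0], [0.3, [0, 0, 0], 0], [0.3, [0, 0, 0], 0], [0.6, [0, 0, 0], 0], [0.6, [0, 0, 0], 0], [0.6, [0, 0, 0], 0]]' --squeeze 15

```text
t: 4.23
eef_pos: [0.5252, 0.0093, 0.1132]
tool_rot: [180.0, -0.0, 79.1]
ft_force: [0.0, 0.4, 0.0]
grip_width: 0.0478
finger_force: 0.0
```

Call:
drive_tool --moves '[[0.8, [0, 0, 0], 0], [0.8, [0, 0, 0], 0], [0.8, [0, 0, 0], 0], [0.8, [0, 0, 0], 0], [0.8, [0, 0, 0], 0], [0.8, [0, 0, 0], 0]]' --squeeze 15

```text
t: 4.73
eef_pos: [0.5251, 0.0094, 0.1129]
tool_rot: [-180.0, 0.0, 79.1]
ft_force: [0.4, -0.2, 0.3]
grip_width: 0.0337
finger_force: 15.0
```

Run:
```python
from h import *
c=arm.get_calibration("wrist"); cv2.imwrite("pics/w2.png",arm.grab_frame("wrist")[:,:,::-1]); s=arm.read_state()
print(s["grip_width"],s["finger_force"],s["ft_force"])
go((.5252,.0093,.26),79.2)
```

```text
0.033830807014044305 15.000006705522537 [-0.25987555 -1.35449854  0.13460929]
at [0.5251 0.0093 0.1129] rot [-180.      0.     79.11] shift [-0.    0.   -0.49] mm [-0.000e+00  1.000e-01 -1.471e+02] turn -0.001 =deg -0.1
```

View pics/w2.png

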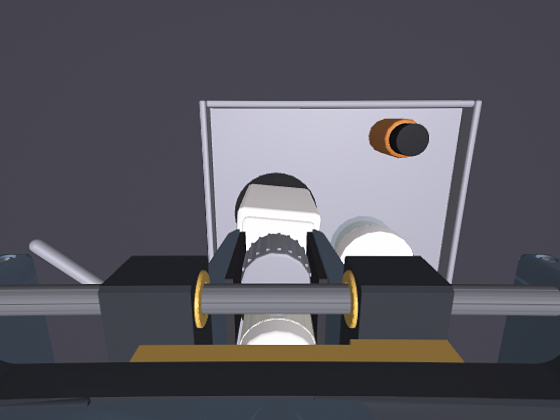

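Call:
drive_tool --moves '[[0.8, [0, 0, -0.01], 0], [0.8, [0, 0, -0.05], 0], [0.8, [0, 0, -0.1], 0], [0.8, [0, 0, -0.12], 0], [0.8, [0, 0, -0.12], 0], [0.8, [0, 0, -0.1], 0], [0.8, [0, 0, -0.04], 0], [0.8, [0, 0, 0], 0]]' --squeeze 25

```text
t: 5.45
eef_pos: [0.5263, 0.0093, 0.2782]
tool_rot: [179.7, -0.0, 79.1]
ft_force: [1.4, 0.3, -1.3]
grip_width: 0.0337
finger_force: 25.0
```

Call:
drive_tool --moves '[[0.8, [-0.05, 0.005, 0], 0], [0.8, [-0.1, 0.01, 0], 0], [0.8, [-0.12, 0.01, 0], 0], [0.8, [-0.12, 0.01, 0], 0], [0.8, [-0.12, 0.01, 0], 0], [0.8, [-0.12, 0.01, 0], 0], [0.8, [-0.12, 0.01, 0], 0], [0.8, [-0.12, 0.01, 0], 0]]'

```text
t: 6.12
eef_pos: [0.4968, -0.2526, 0.2736]
tool_rot: [-179.9, -0.0, 79.1]
ft_force: [1.3, 0.1, -1.6]
grip_width: 0.0337
finger_force: 25.0
```

Call:
drive_tool --moves '[[0.8, [-0.12, 0.002, 0], 0], [0.8, [-0.09, 0, 0], 0], [0.8, [-0.038, 0, 0], 0], [0.8, [0, 0, 0], 0], [0.8, [0, 0, 0], 0]]'

```text
t: 6.53
eef_pos: [0.4839, -0.324, 0.2738]
tool_rot: [-179.9, -0.1, 79.1]
ft_force: [0.8, 0.4, -0.9]
grip_width: 0.0336
finger_force: 25.0
```

Run:
```python
from h import *
c=arm.get_calibration("wrist"); cv2.imwrite("pics/w3.png",arm.grab_frame("wrist")[:,:,::-1])
ct=arm.get_calibration("top");t=arm.grab_frame("top")[:,:,::-1]; cv2.imwrite("pics/t3.png",t)
s=arm.read_state(); print(s["grip_width"],s["finger_force"],s["ft_force"])
p=cast(ct,[(391,211),(457,211),(464,305),(395,306)],.018);print(p.round(4),p.mean(0))
go((.485,-.325,.112),79.2)
```

```text
0.033461665879416964 24.999873340129852 [ 0.13000366 -0.07543576 -1.19018285]
[[ 0.5397 -0.2523  0.018 ]
 [ 0.5398 -0.4035  0.018 ]
 [ 0.3305 -0.4061  0.018 ]
 [ 0.3303 -0.2526  0.018 ]] [ 0.43506006 -0.32859854  0.018     ]
at [ 0.4844 -0.323   0.2744] rot [-1.7995e+02 -5.0000e-02  7.9160e+01] shift [-0.007  0.004  0.541] mm [ -2.    1.1 162.4] turn -0.0 =deg -0.0
```

View pics/t3.png

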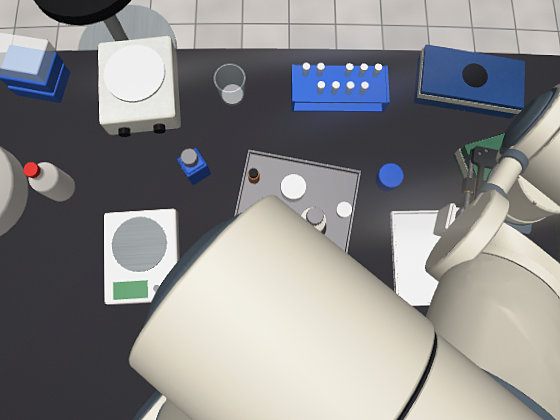

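The square bottle is held over the tray at about (446,217).

Call:
drive_tool --moves '[[0.8, [0, 0, 0.07], 0], [0.8, [0, 0, 0.12], 0], [0.8, [0, 0, 0.12], 0], [0.8, [0, 0, 0.12], 0], [0.8, [0, 0, 0.08], 0], [0.8, [0, 0, 0.025], 0], [0.8, [0, 0, 0.0], 0], [0.8, [0, 0, 0], 0]]'

```text
t: 7.3
eef_pos: [0.4851, -0.324, 0.1154]
tool_rot: [180.0, 0.0, 79.2]
ft_force: [1.0, -0.1, -1.1]
grip_width: 0.0334
finger_force: 25.0
```

Call:
drive_tool --moves '[[0.8, [0, 0, 0.004], 0], [0.8, [0, 0, 0.004], 0], [0.8, [0, 0, 0], 0]]'

```text
t: 7.55
eef_pos: [0.4849, -0.3247, 0.1131]
tool_rot: [179.9, 0.1, 79.1]
ft_force: [0.3, -0.4, -2.3]
grip_width: 0.0336
finger_force: 25.0
```

Call:
drive_tool --moves '[[0.8, [0, 0, 0.004], 0], [0.8, [0, 0, 0.003], 0], [0.8, [0, 0, 0], 0], [0.8, [0, 0, 0], 0]]'

```text
t: 7.88
eef_pos: [0.4844, -0.3244, 0.1099]
tool_rot: [-180.0, -0.0, 79.1]
ft_force: [1.1, 0.5, -2.1]
grip_width: 0.0336
finger_force: 25.0
```

Call:
drive_tool --moves '[[0.8, [0, 0, 0.003], 0], [0.8, [0, 0, 0], 0], [0.8, [0, 0, 0], 0]]'

```text
t: 8.13
eef_pos: [0.4847, -0.3245, 0.1098]
tool_rot: [180.0, 0.0, 79.1]
ft_force: [-1.8, 1.7, 11.9]
grip_width: 0.0336
finger_force: 25.0
```

Call:
drive_tool --moves '[[-1, [0, 0, 0], 0], [-1, [0, 0, 0], 0], [-1, [0, 0, 0], 0], [-1, [0, 0, 0], 0], [-1, [0, 0, 0], 0], [-1, [0, 0, 0], 0], [-1, [0, 0, 0], 0], [-1, [0, 0, -0.02], 0]]'

```text
t: 8.8
eef_pos: [0.4839, -0.324, 0.1143]
tool_rot: [-179.9, -0.0, 79.1]
ft_force: [-0.4, -0.2, -0.2]
grip_width: 0.0837
finger_force: 0.0
```

Call:
drive_tool --moves '[[-1, [0, 0, -0.06], 0], [-1, [0, 0, -0.13], 0], [-1, [0, 0, -0.13], 0], [-1, [0, 0, -0.13], 0], [-1, [0, 0, -0.13], 0], [-1, [0, 0, -0.1], 0], [-1, [0, 0, 0], 0], [-1, [0, 0, 0], 0]]'

```text
t: 9.47
eef_pos: [0.4849, -0.3247, 0.3213]
tool_rot: [179.8, 0.1, 79.1]
ft_force: [0.2, 0.2, -1.3]
grip_width: 0.0911
finger_force: 0.0
```

Run:
```python
from h import *
import pickle
pickle.dump(arm.get_calibration("wrist"),open("w4.pkl","wb")); cv2.imwrite("pics/w4.png",arm.grab_frame("wrist")[:,:,::-1])
go((.511,-.0705,.315),79.2)
```

```text
at [ 0.4843 -0.3243  0.3196] rot [1.7995e+02 3.0000e-02 7.9110e+01] shift [ 0.848 -0.073  0.015] mm [254.3 -21.8   4.4] turn -0.001 =deg -0.1
```

View pics/w4.png

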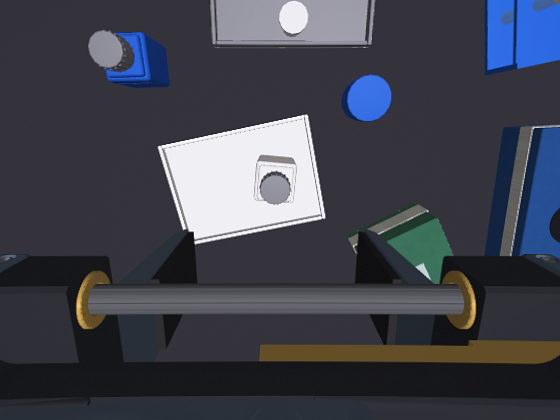

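The square bottle stands upright in the tray, with its cap at about (275,187). The round bottle is next.

Call:
drive_tool --moves '[[-1, [0.06, -0.006, 0], 0], [-1, [0.12, -0.011, 0], 0], [-1, [0.138, -0.011, 0], 0], [-1, [0.138, -0.011, 0], 0], [-1, [0.138, -0.011, 0], 0], [-1, [0.12, -0.011, 0], 0], [-1, [0.1, -0.01, 0], 0], [-1, [0.034, -0.002, 0], 0]]'

```text
t: 10.18
eef_pos: [0.5101, -0.0666, 0.3178]
tool_rot: [-179.8, -0.1, 79.3]
ft_force: [-0.2, -0.3, 0.2]
grip_width: 0.0911
finger_force: 0.0
```

Call:
drive_tool --moves '[[-1, [0, 0, 0.05], 0], [-1, [0, 0, 0.11], 0], [-1, [0, 0, 0.13], 0], [-1, [0, 0, 0.13], 0], [-1, [0, 0, 0.11], 0], [-1, [0, 0, 0.08], 0], [-1, [0, 0, 0.042], 0], [-1, [0, 0, 0], 0]]'

```text
t: 10.85
eef_pos: [0.5085, -0.0701, 0.1199]
tool_rot: [-179.6, -0.0, 79.1]
ft_force: [-1.8, -0.4, -0.2]
grip_width: 0.0913
finger_force: 0.0
```

Call:
drive_tool --moves '[[0.3, [0, 0, 0], 0], [0.3, [0, 0, 0], 0], [0.8, [0, 0, 0], 0], [0.8, [0, 0, 0], 0], [0.8, [0, 0, 0], 0], [0.8, [0, 0, 0], 0], [0.8, [0, 0, 0], 0], [0.8, [0, 0, 0], 0]]' --squeeze 15

```text
t: 11.52
eef_pos: [0.511, -0.0704, 0.1236]
tool_rot: [180.0, 0.0, 79.1]
ft_force: [0.3, -0.3, -0.3]
grip_width: 0.041
finger_force: 0.0
```

Call:
drive_tool --moves '[[0.8, [0, 0, 0], 0], [0.8, [0, 0, 0], 0], [0.8, [0, 0, 0], 0], [0.8, [0, 0, 0], 0]]' --squeeze 25

```text
t: 11.85
eef_pos: [0.511, -0.0704, 0.1235]
tool_rot: [180.0, -0.0, 79.1]
ft_force: [-1.1, -0.0, 1.7]
grip_width: 0.0335
finger_force: 25.0
```

Call:
drive_tool --moves '[[0.8, [0, 0, -0.01], 0], [0.8, [0, 0, -0.05], 0], [0.8, [0, 0, -0.1], 0], [0.8, [0, 0, -0.12], 0], [0.8, [0, 0, -0.12], 0], [0.8, [0, 0, -0.1], 0], [0.8, [0, 0, -0.05], 0], [0.8, [0, 0, 0], 0]]'

```text
t: 12.52
eef_pos: [0.5122, -0.0707, 0.2919]
tool_rot: [179.7, 0.0, 79.1]
ft_force: [0.6, 0.1, -3.3]
grip_width: 0.0336
finger_force: 25.0
```

Call:
drive_tool --moves '[[0.8, [-0.05, -0.015, 0], 0], [0.8, [-0.1, -0.03, 0], 0], [0.8, [-0.125, -0.032, 0], 0], [0.8, [-0.125, -0.032, 0], 0], [0.8, [-0.125, -0.032, 0], 0], [0.8, [-0.125, -0.032, 0], 0], [0.8, [-0.125, -0.032, 0], 0], [0.8, [-0.1, -0.027, 0], 0]]'

```text
t: 13.18
eef_pos: [0.3911, -0.3168, 0.2872]
tool_rot: [-179.9, -0.0, 79.1]
ft_force: [1.0, -0.0, -2.8]
grip_width: 0.0335
finger_force: 25.0
```

Call:
drive_tool --moves '[[0.8, [-0.04, -0.01, 0], 0], [0.8, [0, 0, 0], 0], [0.8, [0, 0, 0], 0]]'

```text
t: 13.43
eef_pos: [0.3873, -0.326, 0.2874]
tool_rot: [-179.9, -0.1, 79.0]
ft_force: [0.1, 0.8, -3.3]
grip_width: 0.0336
finger_force: 25.0
```

Run:
```python
from h import *
go((.388,-.326,.1226),79.2)
```

```text
at [ 0.3873 -0.326   0.2874] rot [-1.7992e+02 -8.0000e-02  7.9030e+01] shift [-0.     0.003  0.549] mm [-1.000e-01  9.000e-01  1.648e+02] turn -0.002 =deg -0.2
```

Call:
drive_tool --moves '[[0.8, [0, 0, 0.07], 0], [0.8, [0, 0, 0.12], 0], [0.8, [0, 0, 0.12], 0], [0.8, [0, 0, 0.12], 0], [0.8, [0, 0, 0.08], 0], [0.8, [0, 0, 0.03], 0], [0.8, [0, 0, 0.007], 0], [0.8, [0, 0, 0], 0]]'

```text
t: 14.1
eef_pos: [0.3883, -0.3257, 0.1246]
tool_rot: [-180.0, -0.0, 79.2]
ft_force: [0.5, -0.1, -2.3]
grip_width: 0.0334
finger_force: 25.0
```

Call:
drive_tool --moves '[[0.8, [0, 0, 0.004], 0], [0.8, [0, 0, 0.003], 0], [0.8, [0, 0, 0], 0], [0.8, [0, 0, 0], 0]]'

```text
t: 14.43
eef_pos: [0.3881, -0.3265, 0.123]
tool_rot: [179.9, 0.0, 79.1]
ft_force: [-0.2, -0.6, -3.4]
grip_width: 0.0335
finger_force: 25.0
```

Call:
drive_tool --moves '[[0.8, [0, 0, 0.004], 0], [0.8, [0, 0, 0.003], 0], [0.8, [0, 0, 0], 0], [0.8, [0, 0, 0], 0]]'

```text
t: 14.77
eef_pos: [0.388, -0.3265, 0.1205]
tool_rot: [180.0, 0.0, 79.1]
ft_force: [-0.5, 0.7, 4.8]
grip_width: 0.0334
finger_force: 25.0
```

Contact at TCP z 0.1205. I release, rise and go over the caddy for the jar.

Call:
drive_tool --moves '[[-1, [0, 0, 0], 0], [-1, [0, 0, 0], 0], [-1, [0, 0, 0], 0], [-1, [0, 0, 0], 0], [-1, [0, 0, 0], 0], [-1, [0, 0, 0], 0], [-1, [0, 0, 0], 0], [-1, [0, 0, -0.02], 0]]'

```text
t: 15.43
eef_pos: [0.3874, -0.3259, 0.1256]
tool_rot: [-179.9, -0.0, 79.1]
ft_force: [-0.8, -0.3, -0.2]
grip_width: 0.084
finger_force: 0.0
```

Call:
drive_tool --moves '[[-1, [0, 0, -0.06], 0], [-1, [0, 0, -0.13], 0], [-1, [0, 0, -0.13], 0], [-1, [0, 0, -0.13], 0], [-1, [0, 0, -0.12], 0], [-1, [0, 0, -0.05], 0], [-1, [0, 0, 0], 0]]'

```text
t: 16.02
eef_pos: [0.3888, -0.3273, 0.3166]
tool_rot: [179.7, 0.2, 79.1]
ft_force: [-0.1, -0.0, 0.4]
grip_width: 0.091
finger_force: 0.0
```

Run:
```python
from h import *
go((.545,-.06,.313),79.1)
```

```text
at [ 0.3888 -0.3273  0.3166] rot [179.68   0.24  79.12] shift [0.973 0.343 0.01 ] mm [292.  102.9   2.9] turn 0.0 =deg 0.0
```

Call:
drive_tool --moves '[[-1, [0.06, 0.02, 0], 0], [-1, [0.12, 0.042, 0], 0], [-1, [0.13, 0.047, 0], 0], [-1, [0.13, 0.047, 0], 0], [-1, [0.13, 0.047, 0], 0], [-1, [0.13, 0.047, 0], 0], [-1, [0.13, 0.047, 0], 0], [-1, [0.1, 0.033, 0], 0]]'

```text
t: 16.68
eef_pos: [0.5384, -0.0681, 0.3115]
tool_rot: [-179.9, -0.0, 79.2]
ft_force: [0.3, -0.8, 0.6]
grip_width: 0.0914
finger_force: 0.0
```

Call:
drive_tool --moves '[[-1, [0.04, 0.013, 0], 0], [-1, [0, 0, 0], 0], [-1, [0, 0, 0], 0], [-1, [0, 0, 0], 0]]'

```text
t: 17.02
eef_pos: [0.5431, -0.0608, 0.3118]
tool_rot: [-180.0, 0.0, 79.1]
ft_force: [-0.3, -0.6, 0.4]
grip_width: 0.0912
finger_force: 0.0
```

Run:
```python
from h import *
import pickle
c=arm.get_calibration("wrist");im=arm.grab_frame("wrist")[:,:,::-1]; cv2.imwrite("pics/w5.png",im);pickle.dump(c,open("w5.pkl","wb"))
go((.5902,-.0305,.037),79.1)
g=im.max(2)
for st,ce,m in blobs((g<25)&(np.arange(420)[:,None]<250),300):
    ct=max(cv2.findContours(m,cv2.RETR_EXTERNAL,cv2.CHAIN_APPROX_NONE)[0],key=cv2.contourArea)
    (x,y),_,_=e=cv2.fitEllipse(ct); P=cast(c,ct[:,0],.008)
    print(st,ce,"ell",np.round(e[0],1),np.round(e[1],1),cast(c,(x,y),.008).round(4),cv2.minEnclosingCircle(P[:,:2].astype(np.float32)))
```

```text
at [ 0.5432 -0.061   0.3119] rot [-1.7997e+02  1.0000e-02  7.9040e+01] shift [0.13  0.135 0.916] mm [ 39.   40.5 274.9] turn -0.001 =deg -0.1
```

View pics/w5.png

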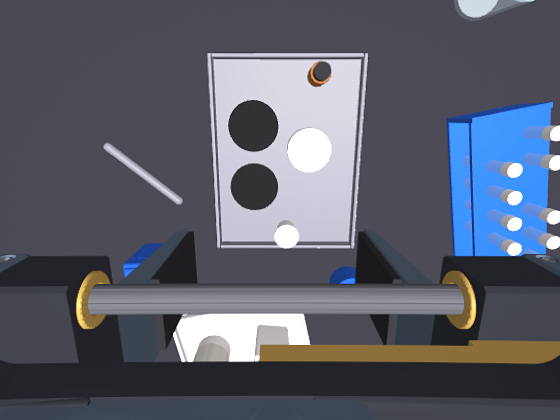

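The two bare pads show clearly at (253,126) and (254,186), the jar lid at (309,150), the vial at (321,72) and the tub at (287,236). The vial and tub haven't moved.

```bash
cat > ell.py <<'E'
from h import *
def fit(c,im,xy,z,lo,hi,half=40):
    g=im.max(2).astype(int); m=((g>=lo)&(g<=hi)).astype(np.uint8); x,y=xy
    k=np.zeros_like(m); k[max(0,y-half):y+half,x-half:x+half]=1; m&=k
    for st,ce,b in blobs(m,150):
        if not b[y,x]: continue
        ct=max(cv2.findContours(b,cv2.RETR_EXTERNAL,cv2.CHAIN_APPROX_NONE)[0],key=cv2.contourArea)
        P=cast(c,ct[:,0],z)[:,:2]
        A=np.c_[2*P,np.ones(len(P))]; s=np.linalg.lstsq(A,(P**2).sum(1),rcond=None)[0]
        r=np.sqrt(s[2]+s[0]**2+s[1]**2); print(xy,"centre",s[:2].round(4),"diam",round(2*r,4),"resid",np.abs(np.linalg.norm(P-s[:2],axis=1)-r).mean().round(4))
E
python3 - <<'E'
from ell import *
import pickle
c=pickle.load(open("w5.pkl","rb")); im=cv2.imread("pics/w5.png")
print(im[126,253],im[126,285],im[150,309],im[186,254])
fit(c,im,(253,126),.008,0,90);fit(c,im,(254,186),.008,0,90);fit(c,im,(309,150),.049,225,255);fit(c,im,(287,236),.041,225,255)
E
```

```text
[52 51 51] [227 213 216] [255 255 255] [53 51 52]
(253, 126) centre [0.5248 0.0107] diam 0.0659 resid 0.0003
(254, 186) centre [ 0.5087 -0.0718] diam 0.0657 resid 0.0003
(309, 150) centre [ 0.5973 -0.0154] diam 0.079 resid 0.0086
(287, 236) centre [ 0.5382 -0.162 ] diam 0.0657 resid 0.0108
```

Run:
```python
from ell import *
import pickle
c=pickle.load(open("w5.pkl","rb")); im=cv2.imread("pics/w5.png")
fit(c,im,(309,150),.049,245,255,30);fit(c,im,(309,150),.049,252,255,30);fit(c,im,(287,236),.041,250,255,16)
P=proj(c,[(.5902,-.0305,.049)]);print(P)
```

```text
(309, 150) centre [ 0.5909 -0.0312] diam 0.0537 resid 0.0003
(309, 150) centre [ 0.5909 -0.0312] diam 0.0536 resid 0.0003
(287, 236) centre [ 0.5415 -0.1421] diam 0.0326 resid 0.0003
[[308.28878845 149.63730552]]
```

Call:
drive_tool --moves '[[-0.63, [0.06, 0.067, 0], 0], [-0.63, [0.069, 0.07, 0], 0], [-0.63, [0, 0, 0.08], 0], [-0.63, [0, 0, 0.13], 0], [-0.63, [0, 0, 0.13], 0], [-0.63, [0, 0, 0.13], 0], [-0.63, [0, 0, 0.1], 0], [-0.63, [0, 0, 0], 0]]' --squeeze 15

```text
t: 17.73
eef_pos: [0.5879, -0.0306, 0.1359]
tool_rot: [-179.5, 0.0, 79.0]
ft_force: [-2.3, 0.2, -0.6]
grip_width: 0.0743
finger_force: 0.0
```

Run:
```python
from h import *
go((.5906,-.031,.038),79.1); print(arm.read_state()["grip_width"])
```

```text
at [ 0.5879 -0.0306  0.1359] rot [-1.7949e+02  3.0000e-02  7.9010e+01] shift [0.001 0.012 0.326] mm [ 0.2  3.6 97.8] turn -0.001 =deg -0.1
0.0742781136164097
```

Call:
drive_tool --moves '[[-0.63, [0, 0, 0.06], 0], [-0.63, [0, 0, 0.1], 0], [-0.63, [0, 0, 0.09], 0], [-0.63, [0, 0, 0.06], 0], [-0.63, [0, 0, 0.03], 0], [-0.63, [0, 0, 0], 0], [-0.63, [0, 0, 0], 0]]'

```text
t: 18.32
eef_pos: [0.5922, -0.0303, 0.0405]
tool_rot: [179.9, 0.0, 79.1]
ft_force: [0.4, 0.3, 0.0]
grip_width: 0.0742
finger_force: 0.0
```

Call:
drive_tool --moves '[[0.5, [0, 0, 0], 0], [0.5, [0, 0, 0], 0], [0.5, [0, 0, 0], 0], [0.5, [0, 0, 0], 0], [0.5, [0, 0, 0], 0], [0.5, [0, 0, 0], 0]]' --squeeze 12

```text
t: 18.82
eef_pos: [0.592, -0.0298, 0.0402]
tool_rot: [179.9, 0.0, 79.1]
ft_force: [-1.9, -0.4, 10.7]
grip_width: 0.0557
finger_force: 12.0
```

Call:
drive_tool --moves '[[0.5, [0, 0, -0.01], 0], [0.5, [0, 0, -0.05], 0], [0.5, [0, 0, -0.1], 0], [0.5, [0, 0, -0.13], 0], [0.5, [0, 0, -0.13], 0], [0.5, [0, 0, -0.13], 0], [0.5, [0, 0, -0.1], 0], [0.5, [0, 0, -0.04], 0]]' --squeeze 20

```text
t: 19.48
eef_pos: [0.5928, -0.0298, 0.2513]
tool_rot: [179.7, -0.0, 79.1]
ft_force: [1.1, -0.0, -0.9]
grip_width: 0.0552
finger_force: 20.0
```

Call:
drive_tool --moves '[[0.5, [0.04, -0.03, 0], 0], [0.5, [0.08, -0.065, 0], 0], [0.5, [0.1, -0.085, 0], 0], [0.5, [0.1, -0.085, 0], 0], [0.5, [0.1, -0.085, 0], 0], [0.5, [0.1, -0.085, 0], 0], [0.5, [0.08, -0.065, 0], 0], [0.5, [0.05, -0.04, 0], 0]]'

```text
t: 20.15
eef_pos: [0.4662, 0.1949, 0.2455]
tool_rot: [-179.9, 0.0, 79.2]
ft_force: [-0.1, 0.4, -1.2]
grip_width: 0.0552
finger_force: 20.0
```

Call:
drive_tool --moves '[[0.5, [0, 0, 0], 0], [0.5, [0, 0, 0], 0], [0.5, [0, 0, 0], 0]]'

```text
t: 20.4
eef_pos: [0.4689, 0.1922, 0.2458]
tool_rot: [-180.0, 0.0, 79.1]
ft_force: [-0.1, -0.5, -1.7]
grip_width: 0.0556
finger_force: 20.0
```

Run:
```python
from h import *
import pickle
c=arm.get_calibration("wrist");im=arm.grab_frame("wrist")[:,:,::-1]; cv2.imwrite("pics/w6.png",im);pickle.dump(c,open("w6.pkl","wb"))
go((.4624,.2999,.15),79.1); s=arm.read_state(); print(s["grip_width"],s["ft_force"]); print(proj(c,[(.4624,.2999,.045)]))
```

```text
at [0.4692 0.1919 0.2458] rot [-1.7998e+02  2.0000e-02  7.9090e+01] shift [ 0.349 -0.09   0.319] mm [104.8 -27.1  95.8] turn -0.0 =deg -0.0
0.05548010309836962 [ 0.16310559 -0.20569169 -1.22058551]
[[249.95914196  89.66576393]]
```

View pics/w6.png

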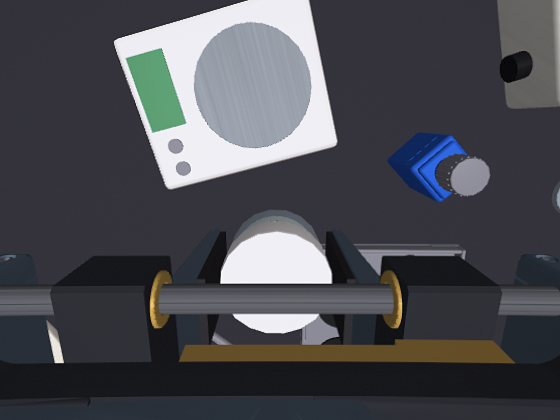

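The jar sits upright in the grip, with its lid centred near (276,280). The steel pan is centred near (252,85).

Run:
```python
from ell import *
import pickle
c=pickle.load(open("w6.pkl","rb")); im=cv2.imread("pics/w6.png")
print(im[85,252],im[30,252],im[150,215])
fit(c,im,(252,85),.045,90,212,75)
tcp=np.array([.4691,.1920,.2458+.0088]);u=np.array([.189,.982,0]);
for k in(-.004,-.002,0,.002):
    P=[tcp+k*u+.028*np.array([np.cos(a),np.sin(a),0]) for a in np.linspace(0,6.28,60)]
    q=proj(c,P); print(k,"x",q[:,0].min().round(1),q[:,0].max().round(1),"y",q[:,1].min().round(1),q[:,1].max().round(1))
g=im.max(2); w=g>=250
ys=np.where(w[200:345,270:284].all(1))[0]+200; print("white rows",ys.min(),ys.max(),np.where(np.diff(ys)>1)[0].size)
for y in(262,272,278,316,324): xs=np.where(w[y,190:360])[0]+190; print(y,xs.min(),xs.max()) if len(xs) else None
```

```text
[170 160 152] [168 157 149] [245 239 239]
(252, 85) centre [0.465  0.3009] diam 0.1182 resid 0.0003
-0.004 x 220.2 334.4 y 235.5 338.3
-0.002 x 220.0 334.6 y 231.4 334.9
0 x 219.8 334.8 y 227.4 331.5
0.002 x 219.6 335.0 y 223.3 328.1
white rows 282 282 0
272 330 330
278 221 330
```

Call:
drive_tool --moves '[[0.5, [0.06, -0.014, 0], 0], [0.5, [0.1, -0.022, 0], 0], [0.5, [0.1, -0.023, 0], 0], [0.5, [0.07, -0.017, 0.02], 0], [0.5, [0.028, -0.006, 0.06], 0], [0.5, [0, 0, 0.1], 0], [0.5, [0, 0, 0.1], 0], [0.5, [0, 0, 0.1], 0]]'

```text
t: 21.12
eef_pos: [0.4659, 0.3019, 0.1309]
tool_rot: [180.0, -0.0, 79.1]
ft_force: [-0.3, 0.1, -1.8]
grip_width: 0.0553
finger_force: 20.0
```

Call:
drive_tool --moves '[[0.5, [0, 0, 0.08], 0], [0.5, [0, 0, 0.05], 0], [0.5, [0, 0, 0.03], 0], [0.5, [0, 0, 0], 0], [0.5, [0, 0, 0], 0], [0.5, [0, 0, 0], 0]]'

```text
t: 21.62
eef_pos: [0.4662, 0.3026, 0.0852]
tool_rot: [179.9, -0.1, 79.1]
ft_force: [-0.3, 0.1, -1.9]
grip_width: 0.0558
finger_force: 20.0
```

Call:
drive_tool --moves '[[0.5, [-0.002, -0.003, 0.004], 0], [0.5, [0, 0, 0.004], 0], [0.5, [0, 0, 0.003], 0], [0.5, [0, 0, 0.002], 0], [0.5, [0, 0, 0], 0], [0.5, [0, 0, 0], 0]]'

```text
t: 22.12
eef_pos: [0.4644, 0.3021, 0.0803]
tool_rot: [180.0, 0.0, 79.1]
ft_force: [-0.8, 0.8, -0.8]
grip_width: 0.0556
finger_force: 20.0
```

Call:
drive_tool --moves '[[0.5, [0, 0, 0.003], 0], [0.5, [0, 0, 0], 0], [0.5, [0, 0, 0], 0]]'

```text
t: 22.37
eef_pos: [0.4643, 0.3022, 0.08]
tool_rot: [180.0, -0.0, 79.1]
ft_force: [-4.1, -1.5, 13.5]
grip_width: 0.0552
finger_force: 20.0
```

Call:
drive_tool --moves '[[-0.6, [0, 0, -0.002], 0], [-0.6, [0, 0, 0], 0], [-0.6, [0, 0, 0], 0], [-0.6, [0, 0, 0], 0], [-1, [0, 0, 0], 0], [-1, [0, 0, 0], 0], [-1, [0, 0, 0], 0], [-1, [0, 0, -0.02], 0]]'

```text
t: 23.03
eef_pos: [0.4638, 0.3018, 0.0853]
tool_rot: [-179.9, 0.1, 79.1]
ft_force: [-0.3, -0.2, 0.3]
grip_width: 0.0904
finger_force: 0.0
```

Call:
drive_tool --moves '[[-1, [0, 0, -0.06], 0], [-1, [0, 0, -0.13], 0], [-1, [0, 0, -0.13], 0], [-1, [0, 0, -0.13], 0], [-1, [0, 0, -0.13], 0], [-1, [0, 0, -0.13], 0], [-1, [0, 0, -0.08], 0], [-1, [0, 0, 0], 0]]'

```text
t: 23.7
eef_pos: [0.466, 0.3029, 0.3291]
tool_rot: [179.6, -0.3, 79.1]
ft_force: [-0.4, -0.7, -0.3]
grip_width: 0.0912
finger_force: 0.0
```

Run:
```python
from h import *
import pickle
c=arm.get_calibration("wrist");im=arm.grab_frame("wrist")[:,:,::-1]; cv2.imwrite("pics/w7.png",im);pickle.dump(c,open("w7.pkl","wb"))
t=arm.grab_frame("top")[:,:,::-1]; cv2.imwrite("pics/t7.png",t)
print(arm.read_state()["grip_width"]);go((.485,-.26,.32),79.1)
```

```text
0.09176352303438112
at [0.4645 0.3022 0.3241] rot [ 1.799e+02 -7.000e-02  7.912e+01] shift [-1.827  0.421  0.012] mm [-548.2  126.3    3.6] turn 0.0 =deg 0.0
```

View pics/w7.png

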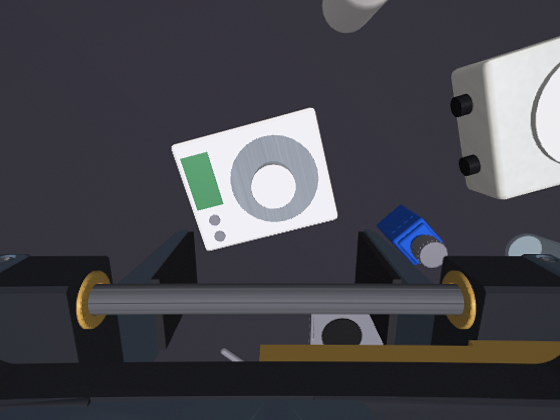

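Run:
```python
from ell import *
import pickle
c=pickle.load(open("w7.pkl","rb")); im=cv2.imread("pics/w7.png")
fit(c,im,(273,187),.089,245,255,30); fit(c,im,(245,178),.045,90,222,65)
go((.436,-.310,.32),79.1)
```

```text
(273, 187) centre [0.4635 0.3007] diam 0.0522 resid 0.0003
(245, 178) centre [0.4623 0.302 ] diam 0.1152 resid 0.002
at [0.4645 0.3022 0.3241] rot [ 1.799e+02 -7.000e-02  7.912e+01] shift [-2.022  0.292  0.012] mm [-606.5   87.6    3.5] turn 0.0 =deg 0.0
```

The jar is within about 2 mm of the pan's middle. I go back over the tray.

Call:
drive_tool --moves '[[-1, [-0.06, 0.008, 0], 0], [-1, [-0.12, 0.018, 0], 0], [-1, [-0.135, 0.02, 0], 0], [-1, [-0.135, 0.02, 0], 0], [-1, [-0.135, 0.02, 0], 0], [-1, [-0.135, 0.02, 0], 0], [-1, [-0.135, 0.02, 0], 0], [-1, [-0.135, 0.02, 0], 0]]'

```text
t: 24.47
eef_pos: [0.4499, 0.0005, 0.3219]
tool_rot: [-179.9, 0.0, 79.1]
ft_force: [1.6, -0.8, 0.1]
grip_width: 0.0913
finger_force: 0.0
```

Call:
drive_tool --moves '[[-1, [-0.135, 0.019, 0], 0], [-1, [-0.135, 0.019, 0], 0], [-1, [-0.135, 0.019, 0], 0], [-1, [-0.135, 0.019, 0], 0], [-1, [-0.135, 0.019, 0], 0], [-1, [-0.135, 0.019, 0], 0], [-1, [-0.135, 0.019, 0], 0], [-1, [-0.085, 0.012, 0], 0]]'

```text
t: 25.13
eef_pos: [0.4344, -0.3126, 0.3215]
tool_rot: [-179.9, -0.0, 79.0]
ft_force: [0.2, 0.2, 0.1]
grip_width: 0.0911
finger_force: 0.0
```

Call:
drive_tool --moves '[[-1, [0, 0, 0], 0], [-1, [0, 0, 0], 0], [-1, [0, 0, 0], 0], [-1, [0, 0, 0], 0]]'

```text
t: 25.47
eef_pos: [0.4355, -0.3082, 0.3225]
tool_rot: [-179.9, -0.0, 79.2]
ft_force: [-0.7, -0.1, -0.2]
grip_width: 0.0912
finger_force: 0.0
```

Run:
```python
from h import *
import pickle
c=arm.get_calibration("wrist");im=arm.grab_frame("wrist")[:,:,::-1]; cv2.imwrite("pics/w8.png",im);pickle.dump(c,open("w8.pkl","wb"))
print(proj(c,[(.485,-.3245,.123),(.388,-.3265,.135)])); go((.485,-.3245,.1098),79.1); go((.388,-.3265,.1205),79.1)
```

```text
[[322.77394947 196.49904146]
 [236.68111963 217.08261861]]
at [ 0.4356 -0.3082  0.3227] rot [-1.7997e+02 -3.0000e-02  7.9190e+01] shift [-0.023  0.172  0.71 ] mm [ -6.8  51.6 212.9] turn 0.001 =deg 0.1
at [ 0.4356 -0.3082  0.3227] rot [-1.7997e+02 -3.0000e-02  7.9190e+01] shift [-0.09  -0.144  0.674] mm [-27.  -43.3 202.2] turn 0.001 =deg 0.1
```

View pics/w8.png

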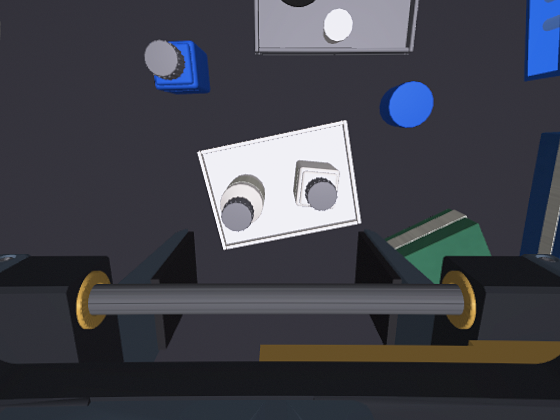

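Both bottles stand upright in the tray, with the square one's cap near (320,194) and the round one's near (237,217).

Run:
```python
from h import *
import pickle
def hough(f,lst):
    c=pickle.load(open(f+".pkl","rb")); g=cv2.cvtColor(cv2.imread(f"pics/{f}.png"),cv2.COLOR_BGR2GRAY)
    for n,(x,y),z in lst:
        k=cv2.resize(g[y-28:y+28,x-28:x+28],None,fx=4,fy=4,interpolation=cv2.INTER_CUBIC)
        h=cv2.HoughCircles(k,cv2.HOUGH_GRADIENT,1.5,10,param1=80,param2=12,minRadius=52,maxRadius=72)
        for a in h[0][:3]:
            p=(a[:2]+.5)/4-.5+[x-28,y-28]; print(f,n,p.round(1),"r",a[2]/4,cast(c,p,z)[0].round(4))
hough("w8",[("sq",(320,194),.123),("rnd",(237,217),.135)])
hough("w4",[("sq",(275,187),.123)])
hough("w1",[("sq",(272,153),.126),("rnd",(273,224),.138)])
```

```text
w8 sq [321.8 196.2] r 14.4625 [ 0.484  -0.3239  0.123 ]
w8 sq [319.6 192.4] r 15.2875 [ 0.4822 -0.3193  0.123 ]
w8 sq [318.4 194.7] r 17.7625 [ 0.4806 -0.3216  0.123 ]
w8 rnd [236.2 216.6] r 14.4625 [ 0.3876 -0.3258  0.135 ]
w8 rnd [236.2 213.2] r 17.7625 [ 0.3884 -0.3221  0.135 ]
w8 rnd [234.7 219.6] r 17.35 [ 0.3852 -0.3289  0.135 ]
w4 sq [274.9 188.4] r 15.7 [ 0.4848 -0.3225  0.123 ]
w4 sq [271.2 189.9] r 17.7625 [ 0.4804 -0.3233  0.123 ]
w4 sq [274.2 191.4] r 16.525 [ 0.4833 -0.3256  0.123 ]
w1 sq [271.9 152.6] r 14.875 [0.525  0.0106 0.126 ]
w1 sq [269.3 152.9] r 16.1125 [0.522  0.0108 0.126 ]
w1 sq [274.2 150.3] r 17.7625 [0.528  0.0126 0.126 ]
w1 rnd [272.9 224.3] r 14.05 [ 0.5104 -0.0711  0.138 ]
w1 rnd [272.2 219.8] r 15.2875 [ 0.5106 -0.0654  0.138 ]
w1 rnd [274.8 220.6] r 16.525 [ 0.5135 -0.0669  0.138 ]
```

Call:
drive_tool --moves '[[-1, [-0.011, 0.07, 0], 0], [-1, [-0.012, 0.1, 0], 0], [-1, [0, 0, 0.09], 0], [-1, [0, 0, 0.13], 0], [-1, [0, 0, 0.13], 0], [-1, [0, 0, 0.13], 0], [-1, [0, 0, 0.12], 0], [-1, [0, 0, 0.08], 0]]'

```text
t: 26.18
eef_pos: [0.4836, -0.3239, 0.116]
tool_rot: [-179.9, -0.1, 79.2]
ft_force: [0.7, 0.4, -0.7]
grip_width: 0.0914
finger_force: 0.0
```

Call:
drive_tool --moves '[[-1, [0, 0, 0.029], 0], [-1, [0, 0, 0], 0], [-1, [0, 0, 0], 0], [-1, [0, 0, 0], 0]]'

```text
t: 26.52
eef_pos: [0.4854, -0.3263, 0.1121]
tool_rot: [179.9, 0.1, 79.1]
ft_force: [-0.1, 0.3, 0.5]
grip_width: 0.0913
finger_force: 0.0
```

Call:
drive_tool --moves '[[0.3, [0, 0, 0], 0], [0.3, [0, 0, 0], 0], [0.8, [0, 0, 0], 0], [0.8, [0, 0, 0], 0], [0.8, [0, 0, 0], 0], [0.8, [0, 0, 0], 0], [0.8, [0, 0, 0], 0], [0.8, [0, 0, 0], 0]]' --squeeze 15

```text
t: 27.18
eef_pos: [0.4844, -0.3259, 0.1102]
tool_rot: [-180.0, -0.0, 79.1]
ft_force: [-0.2, -0.7, 0.9]
grip_width: 0.0409
finger_force: 0.0
```

Call:
drive_tool --moves '[[0.8, [0, 0, 0], 0], [0.8, [0, 0, 0], 0], [0.8, [0, 0, 0], 0], [0.8, [0, 0, 0], 0]]' --squeeze 25

```text
t: 27.52
eef_pos: [0.4844, -0.3259, 0.1102]
tool_rot: [-180.0, -0.0, 79.1]
ft_force: [-0.4, -0.1, 0.3]
grip_width: 0.0333
finger_force: 25.0
```

Call:
drive_tool --moves '[[0.8, [0, 0, -0.01], 0], [0.8, [0, 0, -0.05], 0], [0.8, [0, 0, -0.1], 0], [0.8, [0, 0, -0.12], 0], [0.8, [0, 0, -0.12], 0], [0.8, [0, 0, -0.1], 0], [0.8, [0, 0, -0.05], 0], [0.8, [0, 0, 0], 0]]'

```text
t: 28.18
eef_pos: [0.4856, -0.3268, 0.2793]
tool_rot: [179.7, 0.2, 79.1]
ft_force: [0.5, 0.1, -2.2]
grip_width: 0.0335
finger_force: 25.0
```

Call:
drive_tool --moves '[[0.8, [0.05, -0.004, 0], 0], [0.8, [0.1, -0.008, 0], 0], [0.8, [0.12, -0.009, 0], 0], [0.8, [0.12, -0.009, 0], 0], [0.8, [0.12, -0.009, 0], 0], [0.8, [0.12, -0.008, 0], 0], [0.8, [0.12, -0.008, 0], 0], [0.8, [0.12, -0.008, 0], 0]]'

```text
t: 28.85
eef_pos: [0.5141, -0.0636, 0.274]
tool_rot: [-179.9, -0.0, 79.1]
ft_force: [0.5, 0.4, -0.9]
grip_width: 0.0336
finger_force: 25.0
```

Call:
drive_tool --moves '[[0.8, [0.12, -0.008, 0], 0], [0.8, [0.09, -0.006, 0], 0], [0.8, [0.041, -0.002, 0], 0], [0.8, [0, 0, 0], 0], [0.8, [0, 0, 0], 0], [0.8, [0, 0, 0], 0]]'

```text
t: 29.35
eef_pos: [0.5242, 0.0081, 0.2747]
tool_rot: [-179.9, 0.0, 79.1]
ft_force: [0.4, -0.1, -2.4]
grip_width: 0.0332
finger_force: 25.0
```

Run:
```python
from h import *
go((.5248,.0088,.1132),79.1); s=arm.read_state(); print(s["grip_width"],s["ft_force"])
```

```text
at [0.5242 0.0081 0.2747] rot [-1.7994e+02  2.0000e-02  7.9090e+01] shift [0.003 0.002 0.538] mm [  0.9   0.6 161.5] turn -0.0 =deg -0.0
0.03319477611931018 [ 0.43510173 -0.08484544 -2.40078906]
```

Call:
drive_tool --moves '[[0.8, [0.002, 0.001, 0.07], 0], [0.8, [0, 0, 0.12], 0], [0.8, [0, 0, 0.12], 0], [0.8, [0, 0, 0.12], 0], [0.8, [0, 0, 0.07], 0], [0.8, [0, 0, 0.02], 0], [0.8, [0, 0, 0], 0], [0.8, [0, 0, 0], 0]]'

```text
t: 30.02
eef_pos: [0.5256, 0.0086, 0.1201]
tool_rot: [180.0, -0.0, 79.1]
ft_force: [0.2, 0.4, -0.8]
grip_width: 0.0333
finger_force: 25.0
```

Call:
drive_tool --moves '[[0.8, [0, 0, 0.004], 0], [0.8, [0, 0, 0], 0], [0.8, [0, 0, 0], 0], [0.8, [0, 0, 0], 0]]'

```text
t: 30.35
eef_pos: [0.5255, 0.0093, 0.1188]
tool_rot: [179.9, -0.0, 79.1]
ft_force: [0.1, -0.1, -1.6]
grip_width: 0.0336
finger_force: 25.0
```

Call:
drive_tool --moves '[[0.8, [-0.002, -0.002, 0.005], 0], [0.8, [0, 0, 0.005], 0], [0.8, [0, 0, 0.004], 0], [0.8, [0, 0, 0], 0], [0.8, [0, 0, 0], 0], [0.8, [0, 0, 0], 0]]'

```text
t: 30.85
eef_pos: [0.5243, 0.0089, 0.1138]
tool_rot: [-180.0, 0.0, 79.1]
ft_force: [-0.1, 0.1, -1.5]
grip_width: 0.0333
finger_force: 25.0
```

Call:
drive_tool --moves '[[0.8, [0, 0, 0.003], 0], [0.8, [0, 0, 0], 0], [0.8, [0, 0, 0], 0]]'

```text
t: 31.1
eef_pos: [0.5245, 0.0089, 0.1131]
tool_rot: [180.0, -0.0, 79.1]
ft_force: [-0.7, -0.9, 4.9]
grip_width: 0.0333
finger_force: 25.0
```

Contact. I release, rise and look at how it stands.

Call:
drive_tool --moves '[[-1, [0, 0, 0], 0], [-1, [0, 0, 0], 0], [-1, [0, 0, 0], 0], [-1, [0, 0, 0], 0], [-1, [0, 0, 0], 0], [-1, [0, 0, 0], 0], [-1, [0, 0, 0], 0], [-1, [0, 0, -0.02], 0]]'

```text
t: 31.77
eef_pos: [0.5238, 0.0089, 0.1183]
tool_rot: [-179.9, 0.0, 79.1]
ft_force: [-0.5, -0.3, -1.1]
grip_width: 0.084
finger_force: 0.0
```

Call:
drive_tool --moves '[[-1, [0, 0, -0.06], 0], [-1, [0, 0, -0.13], 0], [-1, [0, 0, -0.13], 0], [-1, [0, 0, -0.13], 0], [-1, [0, 0, -0.13], 0], [-1, [0, 0, -0.1], 0], [-1, [0, 0, 0], 0], [-1, [0, 0, 0], 0]]'

```text
t: 32.43
eef_pos: [0.5249, 0.0089, 0.325]
tool_rot: [179.8, -0.0, 79.1]
ft_force: [-0.8, -0.3, -0.9]
grip_width: 0.0912
finger_force: 0.0
```

Run:
```python
from h import *
import pickle
c=arm.get_calibration("wrist");im=arm.grab_frame("wrist")[:,:,::-1]; cv2.imwrite("pics/w9.png",im);pickle.dump(c,open("w9.pkl","wb"))
print(proj(c,[(.5248,.0107,.126)]));go((.388,-.3265,.325),79.1)
g=cv2.cvtColor(im,cv2.COLOR_BGR2GRAY)
x,y=proj(c,[(.5248,.0107,.126)])[0].astype(int)
k=cv2.resize(g[y-28:y+28,x-28:x+28],None,fx=4,fy=4,interpolation=cv2.INTER_CUBIC)
for a in cv2.HoughCircles(k,cv2.HOUGH_GRADIENT,1.5,10,param1=80,param2=12,minRadius=52,maxRadius=72)[0][:3]:
    p=(a[:2]+.5)/4-.5+[x-28,y-28]; print(p.round(1),a[2]/4,cast(c,p,.126)[0].round(4))
```

```text
[[274.93119995 189.06535215]]
at [0.5242 0.0089 0.3234] rot [179.95  -0.    79.12] shift [-1.184 -0.235 -0.006] mm [-355.1  -70.4   -1.7] turn 0.0 =deg 0.0
[273.9 188.2] 14.4625 [0.5239 0.0119 0.126 ]
[274.3 185.2] 14.4625 [0.525  0.0151 0.126 ]
[277.3 187.1] 17.7625 [0.5278 0.0124 0.126 ]
```

View pics/w9.png

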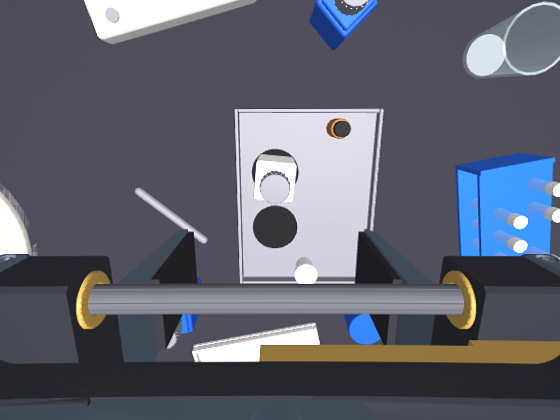

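The square bottle stands on the left pad, with its cap near (274,188), within about 1.5 mm of the pad's middle. Now the round one.

Call:
drive_tool --moves '[[-1, [-0.07, -0.014, 0], 0], [-1, [-0.12, -0.024, 0], 0], [-1, [-0.134, -0.026, 0], 0], [-1, [-0.134, -0.026, 0], 0], [-1, [-0.134, -0.026, 0], 0], [-1, [-0.134, -0.026, 0], 0], [-1, [-0.134, -0.026, 0], 0], [-1, [-0.134, -0.026, 0], 0]]'

```text
t: 33.15
eef_pos: [0.4092, -0.2741, 0.3217]
tool_rot: [-179.9, -0.1, 79.1]
ft_force: [1.0, 0.8, -0.4]
grip_width: 0.0912
finger_force: 0.0
```

Call:
drive_tool --moves '[[-1, [-0.12, -0.024, 0], 0], [-1, [-0.07, -0.015, 0], 0], [-1, [0, -0.002, 0], 0], [-1, [0, 0, 0], 0], [-1, [0, 0, 0], 0], [-1, [0, 0, 0], 0]]'

```text
t: 33.65
eef_pos: [0.3883, -0.3255, 0.3224]
tool_rot: [-180.0, -0.0, 79.2]
ft_force: [0.5, -0.4, -0.1]
grip_width: 0.0916
finger_force: 0.0
```

Run:
```python
from h import *
go((.388,-.3265,.1205),79.1)
```

```text
at [ 0.3883 -0.3255  0.3224] rot [-1.7995e+02 -5.0000e-02  7.9170e+01] shift [-0.004  0.     0.673] mm [-1.200e+00  1.000e-01  2.019e+02] turn 0.001 =deg 0.1
```

Call:
drive_tool --moves '[[-1, [-0.002, 0, 0.06], 0], [-1, [0, 0, 0.11], 0], [-1, [0, 0, 0.13], 0], [-1, [0, 0, 0.13], 0], [-1, [0, 0, 0.11], 0], [-1, [0, 0, 0.09], 0], [-1, [0, 0, 0.04], 0], [-1, [0, 0, 0], 0]]'

```text
t: 34.32
eef_pos: [0.3873, -0.325, 0.1194]
tool_rot: [-179.8, -0.2, 79.2]
ft_force: [-0.3, 0.1, -0.6]
grip_width: 0.0917
finger_force: 0.0
```

Call:
drive_tool --moves '[[-1, [0, 0, 0], 0], [0.3, [0, 0, 0], 0], [0.8, [0, 0, 0], 0], [0.8, [0, 0, 0], 0], [0.8, [0, 0, 0], 0], [0.8, [0, 0, 0], 0], [0.8, [0, 0, 0], 0], [0.8, [0, 0, 0], 0]]' --squeeze 15

```text
t: 34.98
eef_pos: [0.3879, -0.3272, 0.1221]
tool_rot: [180.0, 0.0, 79.1]
ft_force: [-0.2, -0.0, 0.5]
grip_width: 0.0475
finger_force: 0.0
```

Call:
drive_tool --moves '[[0.8, [0, 0, 0], 0], [0.8, [0, 0, 0], 0], [0.8, [0, 0, 0], 0], [0.8, [0, 0, 0], 0], [0.8, [0, 0, 0], 0]]' --squeeze 25

```text
t: 35.4
eef_pos: [0.3879, -0.3272, 0.1219]
tool_rot: [-180.0, 0.0, 79.1]
ft_force: [-0.1, -0.0, 1.8]
grip_width: 0.0333
finger_force: 25.0
```

Call:
drive_tool --moves '[[0.8, [0, 0, -0.01], 0], [0.8, [0, 0, -0.05], 0], [0.8, [0, 0, -0.1], 0], [0.8, [0, 0, -0.12], 0], [0.8, [0, 0, -0.12], 0], [0.8, [0, 0, -0.1], 0], [0.8, [0, 0, -0.05], 0], [0.8, [0, 0, 0], 0]]'

```text
t: 36.07
eef_pos: [0.3889, -0.3282, 0.2905]
tool_rot: [179.7, 0.2, 79.1]
ft_force: [0.6, -0.4, -2.7]
grip_width: 0.0334
finger_force: 25.0
```

Call:
drive_tool --moves '[[0.8, [0.05, 0.013, 0], 0], [0.8, [0.1, 0.026, 0], 0], [0.8, [0.125, 0.032, 0], 0], [0.8, [0.125, 0.032, 0], 0], [0.8, [0.125, 0.032, 0], 0], [0.8, [0.125, 0.032, 0], 0], [0.8, [0.12, 0.032, 0], 0], [0.8, [0.095, 0.026, 0], 0]]'

```text
t: 36.73
eef_pos: [0.5033, -0.0824, 0.2857]
tool_rot: [-179.9, -0.0, 79.2]
ft_force: [0.6, -0.6, -2.9]
grip_width: 0.0335
finger_force: 25.0
```

Call:
drive_tool --moves '[[0.8, [0.043, 0.012, 0], 0], [0.8, [0, 0, 0], 0], [0.8, [0, 0, 0], 0], [0.8, [0, 0, 0], 0]]'

```text
t: 37.07
eef_pos: [0.5086, -0.0735, 0.2861]
tool_rot: [-179.9, 0.0, 79.1]
ft_force: [-0.0, 0.2, -3.0]
grip_width: 0.0335
finger_force: 25.0
```

Run:
```python
from h import *
go((.5092,-.0733,.1249),79.1)
```

```text
at [ 0.5086 -0.0735  0.2861] rot [-1.7991e+02  1.0000e-02  7.9110e+01] shift [0.001 0.003 0.537] mm [  0.4   0.8 161.2] turn 0.0 =deg 0.0
```

Call:
drive_tool --moves '[[0.8, [0.001, 0.001, 0.07], 0], [0.8, [0, 0, 0.12], 0], [0.8, [0, 0, 0.12], 0], [0.8, [0, 0, 0.12], 0], [0.8, [0, 0, 0.07], 0], [0.8, [0, 0, 0.02], 0], [0.8, [0, 0, 0], 0], [0.8, [0, 0, 0], 0]]'

```text
t: 37.73
eef_pos: [0.5099, -0.0736, 0.1318]
tool_rot: [180.0, 0.0, 79.1]
ft_force: [0.6, 0.5, -2.5]
grip_width: 0.0332
finger_force: 25.0
```

Call:
drive_tool --moves '[[0.8, [0, 0, 0.004], 0], [0.8, [0, 0, 0], 0], [0.8, [0, 0, 0], 0], [0.8, [0, 0, 0], 0]]'

```text
t: 38.07
eef_pos: [0.5099, -0.073, 0.1305]
tool_rot: [179.9, 0.0, 79.1]
ft_force: [0.6, 0.0, -3.3]
grip_width: 0.0335
finger_force: 25.0
```

Call:
drive_tool --moves '[[0.8, [-0.001, -0.002, 0.005], 0], [0.8, [0, 0, 0.005], 0], [0.8, [0, 0, 0.004], 0], [0.8, [0, 0, 0], 0], [0.8, [0, 0, 0], 0], [0.8, [0, 0, 0], 0]]'

```text
t: 38.57
eef_pos: [0.5089, -0.073, 0.1255]
tool_rot: [-180.0, -0.0, 79.1]
ft_force: [0.2, 0.3, -2.6]
grip_width: 0.0333
finger_force: 25.0
```

Call:
drive_tool --moves '[[0.8, [0, 0, 0.003], 0], [0.8, [0, 0, 0], 0], [0.8, [0, 0, 0], 0]]'

```text
t: 38.82
eef_pos: [0.509, -0.0731, 0.1249]
tool_rot: [180.0, 0.0, 79.1]
ft_force: [-1.7, 0.5, 5.1]
grip_width: 0.0333
finger_force: 25.0
```

Call:
drive_tool --moves '[[-1, [0, 0, 0], 0], [-1, [0, 0, 0], 0], [-1, [0, 0, 0], 0], [-1, [0, 0, 0], 0], [-1, [0, 0, 0], 0], [-1, [0, 0, 0], 0], [-1, [0, 0, 0], 0], [-1, [0, 0, -0.02], 0]]'

```text
t: 39.48
eef_pos: [0.5084, -0.0729, 0.13]
tool_rot: [-179.9, -0.0, 79.1]
ft_force: [-0.4, -0.3, 0.1]
grip_width: 0.0836
finger_force: 0.0
```

Call:
drive_tool --moves '[[-1, [0, 0, -0.06], 0], [-1, [0, 0, -0.13], 0], [-1, [0, 0, -0.13], 0], [-1, [0, 0, -0.13], 0], [-1, [0, 0, -0.13], 0], [-1, [0, 0, -0.1], 0], [-1, [0, 0, 0], 0], [-1, [0, 0, 0], 0]]'

```text
t: 40.15
eef_pos: [0.5095, -0.0732, 0.3367]
tool_rot: [179.8, 0.0, 79.1]
ft_force: [-0.0, -0.2, -0.8]
grip_width: 0.0911
finger_force: 0.0
```

Run:
```python
from h import *
im=arm.grab_frame("wrist")[:,:,::-1];c=arm.get_calibration("wrist"); cv2.imwrite("pics/w10.png",im)
cv2.imwrite("pics/s10.png",arm.grab_frame("scene")[:,:,::-1])
g=cv2.cvtColor(im,cv2.COLOR_BGR2GRAY)
for P in((.5248,.0107,.126),(.5087,-.0718,.138)):
    x,y=proj(c,[P])[0].astype(int)
    k=cv2.resize(g[y-28:y+28,x-28:x+28],None,fx=4,fy=4,interpolation=cv2.INTER_CUBIC)
    for a in cv2.HoughCircles(k,cv2.HOUGH_GRADIENT,1.5,10,param1=80,param2=12,minRadius=48,maxRadius=70)[0][:2]:
        p=(a[:2]+.5)/4-.5+[x-28,y-28]; print(P,p.round(1),a[2]/4,cast(c,p,P[2])[0].round(4))
```

```text
(0.5248, 0.0107, 0.126) [274.2 108.9] 15.6375 [0.5233 0.0119 0.126 ]
(0.5248, 0.0107, 0.126) [276.4 110.1] 16.875 [0.5254 0.0103 0.126 ]
(0.5087, -0.0718, 0.138) [274.6 189.7] 14.8125 [ 0.5076 -0.0714  0.138 ]
(0.5087, -0.0718, 0.138) [274.6 187.1] 15.225 [ 0.5082 -0.0685  0.138 ]
```

View pics/w10.png

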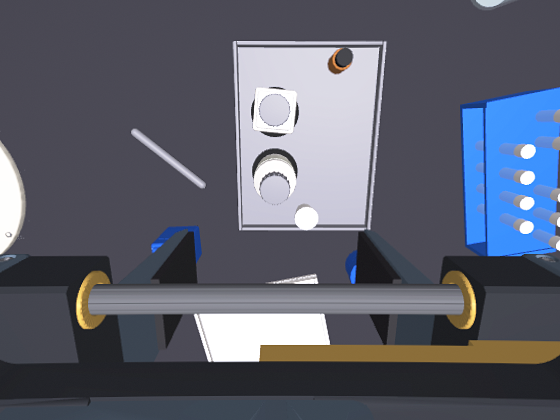

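View pics/s10.png

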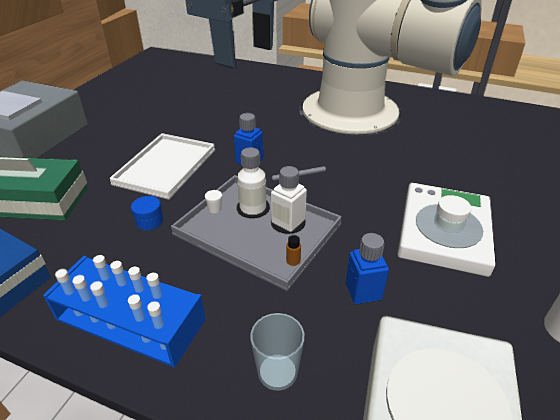

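Both bottles stand upright on their own pads: the square one's cap is at (274,109) and the round one's at (274,190), each within about 1.5 mm. In the scene view the jar is mid-pan at (455,210), and the vial and tub look unmoved.

```bash
python3 -c "
from cell import arm
print(arm.close_job())"
```

```text
the job is handed in; nothing more can be done
None
```

The job is handed in at about 40 s: the jar is on the pan within about 2 mm of its middle, both bottles are upright within about 1.5 mm of the middle of their own pads, and the vial and tub look unmoved.

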